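# Check a worn castor wheel in the bench gauge

### The job

Lay the small castor wheel flat on the bed of the bench gauge, centred between its two jaws, and let go of it. Then close the gauge on it by turning the thumbscrew clockwise, moving the jaw with the screw only, and stop at the first slip of the screw's clutch: it must have begun to slip, but do not drag it on, as that squeezes the wheel too hard. Leave the wheel clamped, let go of the screw, and leave everything else alone.

Things in the scene. Friction and masses are not known exactly. Their poses are not given: they have to be found in the camera images.
- wheel_mid (a point): centre (half-way up) of the small castor wheel, lying flat on the table: a plain disc with black rubber tread and grey face, about 58 mm across, 28 mm thick, about 140 g. The bigger castor wheel (90 mm across) is not part of the job.
- gauge: bench gauge bolted to the table: a grey bed 50 mm wide (x), 205 mm long (y = -130 to +75 mm), its top 20 mm above the table. Origin at table height, z up; y is the way the driven jaw closes. A grey housing (52 mm wide, y = -130 to -80 mm, top 50 mm above the table, bolt flange 100 mm wide and 8 mm high at its foot) carries the thumbscrew.
- nest (a point): point on the bed's top (gauge x = 0, y = -3 mm) over which to centre the wheel. It lies 32 mm from the driven jaw's face at the start (fully open), and 32 to 40 mm from the opposite steel jaw (the anvil), which is fixed somewhere in that range. Free gap 64 to 72 mm. Both jaws are 30 mm wide along x and 22 mm high.
- jaw: the driven steel jaw, origin at the bottom centre of its gripping face, on the bed; y is the closing direction. It advances 4 mm per radian of screw turn, clockwise from above, until the wheel is held between the jaws; then it presses the wheel with about 30 N at the clutch's first slip and about 30 N more per radian of further slip.
- knob_grip (a point): where to grip (and regrip) the thumbscrew, on its axis, 86 mm above the table (gauge x = 0, y = -100 mm): a knurled steel knob 32 mm across, 62 to 98 mm above the table, on a 40 mm flange. It turns clockwise with 0.10 N m while the jaw runs free; with the wheel held, the torque rises within 0.2 rad to 0.22 N m, where the clutch slips, and grows by 0.12 per rad of slip (all while turning).
- big_wheel_mid (a point): centre of the bigger castor wheel, 90 mm across, 32 mm thick, lying flat; a bystander, to be left where it is
- tape_roll_mid (a point): centre of a cardboard tape roll, 100 mm across, 48 mm high; a bystander, to be left where it is
- knob_axis (a point): where the screw's axis meets the housing's top, 50 mm above the table. The knob's flange and the collar under it bear witness marks (dark lines), in line at first on the gauge's +x side, parting as the clutch slips. Friction holds the screw: at rest its moment lies within 0.10 N m either way with the jaw free, but is 0.02 or more against closing once clamped. Springs back a few degrees at most.
Not all that is in view belongs to the job. What is shaped like the part that bears wheel_mid but blue or yellow is not meant.

How it is judged:
On the way, in this order (a step that is already met when the one before it is completed fails the run):
1. the wheel lies flat on the bed between the jaws, let go (x of wheel_mid in the frame of gauge between -0.012 and 0.012 m and y of wheel_mid in the frame of gauge between -0.012 and 0.012 m and z of wheel_mid in the frame of gauge between 0.031 and 0.037 m and contact force between the fingers and wheel below 0.3 N), for 0.2 s.
2. the jaw presses the wheel as hard as at the clutch's first slip (contact force between jaw and wheel above 26 N), for 0.1 s.
At the end, for the whole second after the job is handed in: The small wheel lies flat on the bed (within 3 mm of height and 0.08 rad), centred across the jaws within 12 mm, still clamped by the jaw with more than 10 N, at rest; knob and wheel are released (contact force between jaw and wheel above 10 N and x of wheel_mid in the frame of gauge between -0.012 and 0.012 m and z of wheel_mid in the frame of gauge between 0.031 and 0.037 m and angle between wheel_mid's own z axis and vertical below 0.08 rad and linear speed of wheel below 0.01 m/s); the robot touches nothing.
It fails at once if the clutch is dragged on: the jaw presses the wheel with more than 50 N (contact force between jaw and wheel above 50 N).
It fails at once if the fingers push the jaw with more than 15 N (contact force between the fingers and jaw above 15 N).
It fails at once if the big wheel or the tape roll is moved by more than 15 mm (distance of any of big_wheel_mid, tape_roll_mid from where it was at the start of the episode above 0.015 m).
It also fails if it takes over 69 s, if anything falls off the work surface, if the arm or the gripper's body presses on something with over 40 N, if the wrist force passes 120 N, or if a joint passes its speed limit or range.

### The arm

A 7-joint arm with a two-finger parallel gripper is mounted at the origin on the work surface. World frame = base frame: x ahead of the robot, y to its left, z up, the work surface at z = 0. Lengths are in m, angles in rad, forces in N, time in s.
With the tool pointing down it reaches from about 0.4 to 0.875 m from the base axis. Payload 6.5 kg.
Tool frame: the origin (TCP) lies between the finger pads; the fingertips stand 17 mm ahead of it and the grasp point (between the pads) lies 2 mm behind it (env.tip_extent is the distance from the TCP to the fingertips, in m); z points along the fingers, y is the direction in which the jaws open and shut (so a half turn about z gives the same grasp; the last joint's range is limited). The gripper opens to 88 mm and grips with 3 to 60 N. Pads are 18 mm wide; open, the fingers measure 123 mm over their backs; the gripper's body (75 mm by 187 mm) begins 45 mm behind the grasp point.
Start: joints at [1.166, 0.536, -0.004, 1.538, 0.003, 1.067, -0.071], TCP at [0.216, -0.613, 0.256] pointing down, gripper open.
Joint ranges: [-2.7, 2.7], [-0.37, 2.16], [-1.27, 1.26], [0.24, 2.4], [-1.31, 4.45], [0.19, 1.91], [-2.76, 2.76]. Speed limits (rad/s): [2.39, 2.39, 3.14, 3.14, 3.14, 3.14, 3.14].

### API

Orientations are given as a rotation vector (axis times angle).
In Python, from workcell import sense, viewer, ticket, env gives the robot as it stands. The module is installed in compiled form; this text tells all that it offers.
- The arm moves only by the shell command python3 -m jog 'ROWS' [FORCE]. ROWS is JSON, a list that holds one entry, the list of rows, each a list of 5 numbers: the shift along the tool's x, y, z normalised to -1 to 1, where 1 is 12 cm, then the turn about the tool's z normalised to -1 to 1, where 1 is 90 degrees, then the closure, from -1 (fully open) to 1 (shut), so that 0 is half open. In form: [[[x, y, z, turn, jaw], ...]]. A call has 1 to 10 rows; each row shifts and turns the pose as measured when the row begins, along the tool's axes as they then stand; what a row does not reach is not made up. A row lasts 1/8 s, in which the tool goes at most 62.5 mm and 10.7 degrees, less where a joint would pass 70% of its speed; a pose out of reach is approached as far as the arm can. A call with a number of a shift or a turn outside -1 to 1 is refused whole. A call with a gripper value outside its range is refused whole. The fingers move at their own pace and stop on an object; FORCE is the grip in N (left out, the last holds). Time passes only in rows, so rows that do not move let the fingers close. It gives the time, the measured TCP pose, the force and the opening at its end, in the units of the state.
- sense(): the state, without advancing time (a new reading comes with each control period).
- viewer.grab_frame(name): name is "side" or "top"; returns (picture, depth): 400x640x3 uint8, blue, green, red; 400x640 float32, m along the optical axis (not along the pixel's ray), 0 where there is no reading.
- viewer.calibration(name): a dict with "K" (3x3 intrinsics, pixels), "k1" (the pictures are not rectified: a ray, as slopes to the right and down, at radius r is drawn at 1 + k1 r^2 times it, then the intrinsics apply), "R" (3x3) and "t" (3): a world point X has camera coordinates R X + t. Camera axes: x right, y down, z forward; pixel columns grow to the right and rows downward; lengths in m; the calibration is good to about 2 mm. A picture is of the moment at which its call begins. calibration takes no time and is no camera call.
- ticket.finish_job(): hands the job in, once; it reports no verdict.
The state is a dict: "t": time; "joints": joint angles; "joint_vel": joint speeds; "effort": joint torques, N m; "tcp_pos": TCP position; "ee_rot": TCP orientation; "force": force on the tool from outside, world axes, zero at the start; "moment": the same for the moment, N m; "gripper_width": opening from 0.0 (shut) to 1.0 (fully open).
Only numpy, scipy, OpenCV 4.12 (cv2) and the standard library are available. Lean on these libraries where they do the work, as an engineer would, in place of code of your own. Each camera call takes 0.05 s, during which the arm holds its last target. There are 200 camera calls.

## Working session

There is one attempt and no reset: what is moved stays moved. The work goes in short steps, Python scripts to look and compute and a shell command to move; the robot and the scene stay as the last step left them, time stands still between calls to the robot, and variables do not carry over. Pictures are saved under pics/ and viewed, about 8 in all and at most 12, crops included, and the job is handed in when it is done.

```bash
mkdir -p pics; cat > h.py <<'E'
import numpy as np,cv2
from workcell import sense,viewer,ticket,env
def grab(n,tag):
    p,d=viewer.grab_frame(n); cv2.imwrite(f'pics/{tag}.png',p); np.save(f'pics/{tag}.npy',d); return p,d
def ray(n,uv):
    c=viewer.calibration(n);K=np.array(c['K']);R=np.array(c['R']);t=np.array(c['t']);k=c['k1']
    d=(np.array(uv,float)-K[:2,2])/[K[0,0],K[1,1]]; s=d.copy()
    for _ in range(20): s=d/(1+k*(s@s))
    return -R.T@t, R.T@np.r_[s,1], s
def plane(n,uv,z):
    o,v,_=ray(n,uv); return o+v*(z-o[2])/v[2]
def dep(n,uv,d):
    o,v,_=ray(n,uv); return o+v*d[int(round(uv[1])),int(round(uv[0]))]
def pix(n,X):
    c=viewer.calibration(n);K=np.array(c['K']);x=np.array(c['R'])@X+np.array(c['t']);s=x[:2]/x[2]
    return K[:2,:2].diagonal()*s*(1+c['k1']*(s@s))+K[:2,2]
E
python3 - <<'E'
from h import *
for n in('side','top'):
    grab(n,n+'0'); c=viewer.calibration(n); print(n,np.round(-np.array(c['R']).T@c['t'],3),np.round(c['K'],1).tolist(),c['k1'],np.round(c['R'],3).tolist())
print(sense(),env.tip_extent)
E
```

```text
side [0.365 0.47  0.729] [[380.0, 0.0, 321.9], [0.0, 380.0, 197.6], [0.0, 0.0, 1.0]] -0.09185208636996256 [[-0.897, -0.441, 0.017], [-0.345, 0.678, -0.649], [0.275, -0.588, -0.76]]
top [ 0.502 -0.025  0.834] [[374.2, 0.0, 314.9], [0.0, 374.2, 205.8], [0.0, 0.0, 1.0]] 0.0036120909277141877 [[-0.027, -1.0, 0.009], [-0.991, 0.026, -0.133], [0.132, -0.013, -0.991]]
{'t': 0.1, 'joints': array([ 1.16579037,  0.53705417, -0.00444331,  1.53872317,  0.00262527,
        1.0673102 , -0.07118833]), 'joint_vel': array([-2.54174128e-06, -1.85897173e-03, -6.31895986e-04, -3.29425100e-05,
        3.44695667e-04,  1.02858196e-03, -9.59347169e-04]), 'effort': array([ 3.94959687e-03, -5.72077918e+01,  9.94772650e-01, -2.52230394e+01,
       -5.60415513e-02,  1.34190140e-02,  5.73301304e-05]), 'tcp_pos': array([ 0.21585423, -0.61257757,  0.25497006]), 'ee_rot': array([-3.09517645e+00, -5.29564510e-01,  5.94377004e-04]), 'force': array([-0.34238817,  0.24772421, -0.06883914]), 'moment': array([ 0.04876077, -0.00759693,  0.04512638]), 'gripper_width': 1.003061695409992} 0.017
```

View pics/top0.png

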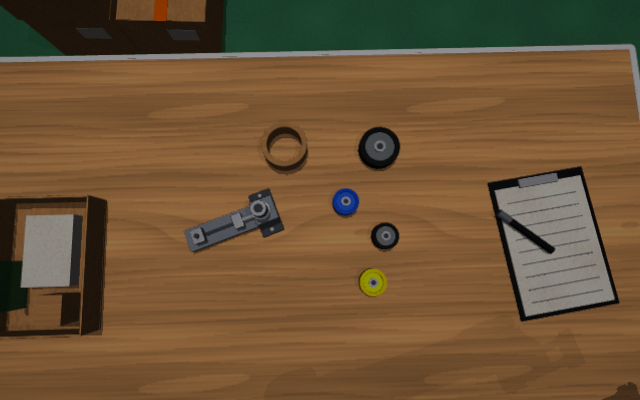

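View pics/side0.png

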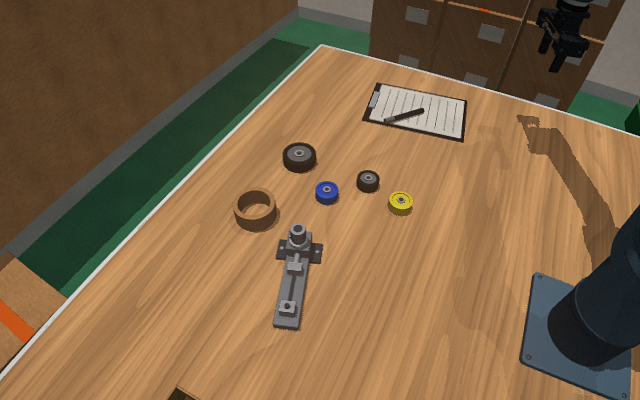

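The top view shows four wheel-like discs: small black with a grey face (385,236), big black (379,148), blue (345,202) and yellow (373,282). I choose (385,236). The gauge runs from the knob (260,208) to the anvil (196,237). In the side view the small black wheel is at (368,181) and the knob at (297,232).

```bash
python3 - <<'E'
from h import *
def cloud(n,d):
    c=viewer.calibration(n);K=np.array(c['K']);R=np.array(c['R']);t=np.array(c['t'])
    v,u=np.mgrid[:400,:640].astype(float); dx=(u-K[0,2])/K[0,0];dy=(v-K[1,2])/K[1,1];sx,sy=dx,dy
    for _ in range(15):
        f=1+c['k1']*(sx**2+sy**2); sx,sy=dx/f,dy/f
    return (np.stack([sx*d,sy*d,d],-1)-t)@R
for n,bx in(('top',dict(w=(365,215,405,257),g=(180,185,290,255),b=(352,120,405,172),t=(255,115,312,175))),('side',dict(w=(352,165,384,197),g=(265,218,328,332)))):
    p=cv2.imread(f'pics/{n}0.png');d=np.load(f'pics/{n}0.npy');C=cloud(n,d)
    for k,(a,b,e,f) in bx.items():
        P=C[b:f,a:e].reshape(-1,3);P=P[d[b:f,a:e].ravel()>0]
        print(n,k,'floor',np.round(np.median(P[:,2]),4))
        if k!='g':
            Q=P[P[:,2]>.012]; z=np.percentile(Q[:,2],70); T=Q[abs(Q[:,2]-z)<.006]
            (cx,cy),r=cv2.minEnclosingCircle(T[:,:2].astype(np.float32)); print('  z',z,'c',cx,cy,'r',r,len(T))
        else:
            for lo,hi,nm in((.012,.026,'bed'),(.034,.046,'jaws'),(.045,.056,'hous'),(.09,.105,'knob')):
                T=P[(P[:,2]>lo)&(P[:,2]<hi)]
                if len(T)<5: print(nm,len(T)); continue
                print('  ',nm,len(T),np.round(T.mean(0),4),cv2.minAreaRect(T[:,:2].astype(np.float32)*1000),'enc',cv2.minEnclosingCircle(T[:,:2].astype(np.float32)))
    # dark-mask small wheel outline
    a,b,e,f=bx['w'];g=p[b:f,a:e].max(2); hsv=cv2.cvtColor(p[b:f,a:e],cv2.COLOR_BGR2HSV)
    m=((hsv[...,1]<90)).astype(np.uint8); cs,_=cv2.findContours(m,0,1);c=max(cs,key=cv2.contourArea);print(n,'wheel contour',cv2.boundingRect(c),cv2.fitEllipse(c))
a=cv2.imread('pics/top0.png')[180:262,175:415];b=cv2.imread('pics/side0.png')[160:335,260:390]
cv2.imwrite('pics/c1.png',np.vstack([cv2.resize(a,(780,266)),cv2.resize(cv2.resize(b,None,fx=1.85,fy=1.85),(780,330))[:, :]]))
E
```

```text
top w floor 0.0014
  z 0.027642968090914582 c 0.5422221422195435 -0.18544310331344604 r 0.029066747054457664 564
top g floor 0.0012
   bed 1232 [0.5656 0.1707 0.0199] ((575.4072875976562, 147.371826171875), (85.36161804199219, 204.5897979736328), 19.702199935913086) enc ((0.5723942518234253, 0.14631599187850952), 0.1041489839553833)
   jaws 372 [0.57   0.1586 0.0412] ((576.0870971679688, 138.27622985839844), (46.78253936767578, 187.13441467285156), 19.711183547973633) enc ((0.5783302783966064, 0.13807056844234467), 0.09505116194486618)
   hous 291 [0.5958 0.08   0.0496] ((579.24462890625, 137.077392578125), (51.922325134277344, 182.74835205078125), 19.749753952026367) enc ((0.5796612501144409, 0.13634110987186432), 0.09232421219348907)
   knob 209 [0.5996 0.0789 0.0982] ((599.7607421875, 78.57527160644531), (30.915090560913086, 30.16433334350586), 87.36865234375) enc ((0.5997135043144226, 0.07907078415155411), 0.01623404026031494)
top b floor 0.0035
  z 0.03134223859833693 c 0.7399499416351318 -0.18185384571552277 r 0.04521547630429268 1262
top t floor 0.0011
  z 0.04819531832884952 
[... 592 characters left out ...]
25, 114.19862365722656), (92.47061157226562, 241.6035919189453), 38.23242950439453) enc ((0.6182366013526917, 0.13333529233932495), 0.12135587632656097)
   hous 258 [0.5891 0.106  0.0498] ((580.0643310546875, 138.97738647460938), (52.0760498046875, 185.91758728027344), 19.9522762298584) enc ((0.5760714411735535, 0.13674147427082062), 0.09451303631067276)
   knob 191 [0.5999 0.0817 0.0984] ((600.39794921875, 79.81651306152344), (30.669937133789062, 30.196413040161133), 27.732702255249023) enc ((0.6011510491371155, 0.08015019446611404), 0.016527872532606125)
side wheel contour (8, 7, 17, 12) ((15.929146766662598, 12.747337341308594), (10.911425590515137, 16.231674194335938), 97.76502990722656)
```

View pics/c1.png

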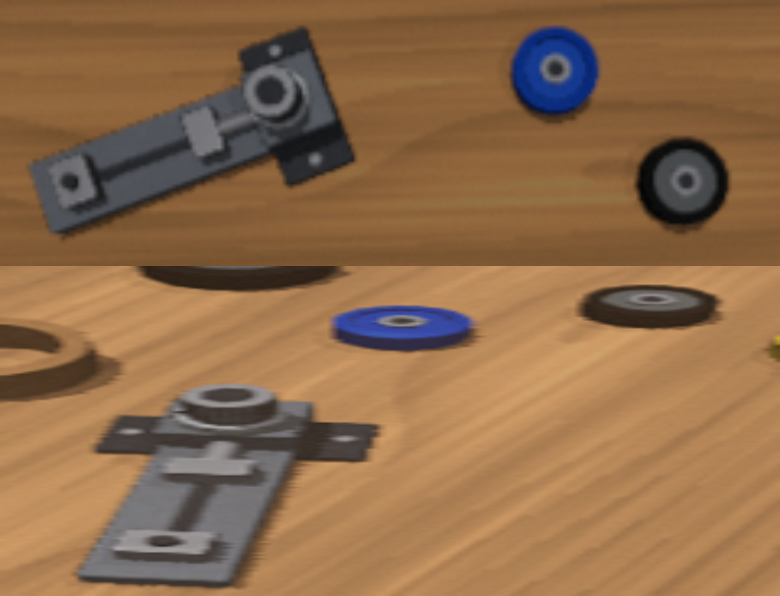

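The crop confirms the grey-faced small black wheel: r 29 mm and top at 28 mm, matching the description. It also shows the gauge layout. The gauge is yawed +19.7° with its knob at (0.600, 0.079), and the bed centre gives the same origin within 0.3 mm. The nest is at (0.567, 0.171). I'll turn first so the fingers open along gauge x.

```bash
cat > go.py <<'E'
import sys
from h import *
from scipy.spatial.transform import Rotation as Ro
# go.py x y z : shift needed in normalised tool axes, and turn to tool y at angle arg4 deg
s=sense();M=Ro.from_rotvec(s['ee_rot']).as_matrix();a=[float(v) for v in sys.argv[1:]]
d=M.T@(np.array(a[:3])-s['tcp_pos']);y=np.degrees(np.arctan2(M[1,1],M[0,1]))
print('t',round(s['t'],2),'tcp',s['tcp_pos'].round(4),'norm shift',(d/.12).round(3),'tooly deg',round(y,2),'tilt',np.degrees(np.arccos(-M[2,2])).round(2))
if len(a)>3: e=(y-a[3]+180)%360-180; print('turn norm',round(e/90,3))
print('j7',s['joints'][6].round(3),'w',round(s['gripper_width'],3),'F',s['force'].round(2),'Mz',s['moment'].round(3))
E
python3 -m jog '[[[0,0,0,-0.115,-1],[0,0,0,-0.115,-1],[0,0,0,-0.115,-1],[0,0,0,-0.115,-1],[0,0,0,-0.115,-1],[0,0,0,-0.115,-1],[0,0,0,-0.115,-1],[0,0,0,-0.115,-1]]]'; python3 go.py 0.5425 -0.1852 0.15 19.7
```

```text
t: 1.1
tcp_pos: [0.2148, -0.6099, 0.2506]
ee_rot: [-1.909, -2.484, -0.007]
force: [-0.3, 0.1, -0.4]
gripper_width: 1.001
t 1.1 tcp [ 0.2148 -0.6099  0.2506] norm shift [2.708 3.552 0.858] tooly deg 14.93 tilt 0.57
turn norm -0.053
j7 1.27 w 1.001 F [-0.31  0.14 -0.45] Mz [-0.068 -0.152  0.041]
```

```bash
python3 -m jog '[[[0.28,0.36,0.05,-0.03,-1],[0.28,0.36,0.05,-0.02,-1],[0.28,0.36,0.05,0,-1],[0.28,0.36,0.05,0,-1],[0.28,0.36,0.05,0,-1],[0.28,0.36,0.05,0,-1],[0.28,0.36,0.05,0,-1],[0.28,0.36,0.05,0,-1],[0.1,0.1,0,0,-1]]]'; python3 go.py 0.5425 -0.1852 0.1 19.7
```

```text
t: 2.22
tcp_pos: [0.4668, -0.2183, 0.2005]
ee_rot: [-1.809, -2.554, -0.008]
force: [-0.4, -0.5, 0.3]
gripper_width: 0.999
t 2.23 tcp [ 0.4668 -0.2183  0.2005] norm shift [0.04  0.689 0.837] tooly deg 19.38 tilt 0.72
turn norm -0.004
j7 0.469 w 0.999 F [-0.43 -0.49  0.29] Mz [-0.033 -0.105 -0.032]
```

```bash
python3 -m jog '[[[0.02,0.34,0.3,-0.004,-1],[0.02,0.34,0.3,0,-1],[0,0,0.2,0,-1],[0,0,0,0,-1]]]'; python3 go.py 0.5425 -0.1852 0.02 19.7; python3 - <<'E'
from h import *
grab('top','top1'); p,_=grab('side','side1')
a=cv2.imread('pics/top1.png')[150:310,280:470]
cv2.imwrite('pics/c2.png',np.hstack([cv2.resize(a,(399,336)),cv2.resize(p[100:260,270:460],(399,336))]))
E
```

```text
t: 2.72
tcp_pos: [0.5443, -0.1826, 0.1013]
ee_rot: [-1.798, -2.562, -0.007]
force: [0.1, 0.1, -0.5]
gripper_width: 0.998
t 2.73 tcp [ 0.5443 -0.1826  0.1013] norm shift [-0.024 -0.02   0.677] tooly deg 19.9 tilt 0.71
turn norm 0.002
j7 0.293 w 0.998 F [ 0.06  0.07 -0.5 ] Mz [-0.085 -0.158 -0.038]
```

View pics/c2.png

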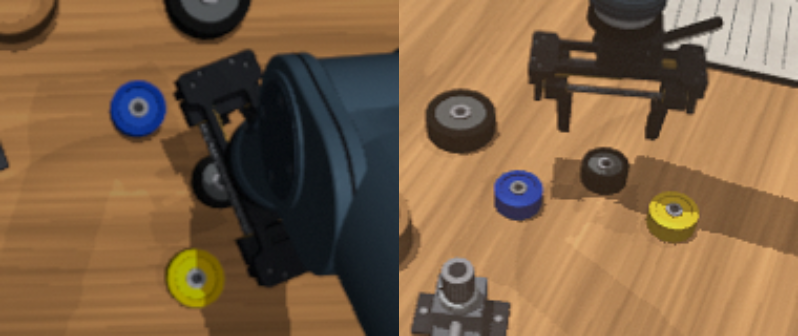

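The fingers straddle the small wheel (at about (205,180) in the left crop and (605,170) in the right). Blue and yellow are clear. Descending.

```bash
python3 -m jog '[[[-0.024,-0.02,0.3,0.002,-1],[0,0,0.25,0,-1],[0,0,0.08,0,-1],[0,0,0,0,-1]]]' 25; python3 go.py 0.5425 -0.1852 0.0205 19.7
```

```text
t: 3.32
tcp_pos: [0.5476, -0.1896, 0.0326]
ee_rot: [1.813, 2.563, 0.013]
force: [0.6, -0.1, -0.3]
gripper_width: 1.001
t 3.33 tcp [ 0.5476 -0.1896  0.0326] norm shift [ 0.048 -0.029  0.101] tooly deg 19.46 tilt 0.49
turn norm -0.003
j7 0.245 w 1.001 F [ 0.56 -0.14 -0.28] Mz [-0.039 -0.138 -0.052]
```

```bash
python3 -m jog '[[[0.048,-0.03,0.08,0,-1],[0,0,0,0,-1]]]'; python3 go.py 0.5425 -0.1852 0.0205 19.7
```

```text
t: 3.58
tcp_pos: [0.5432, -0.1855, 0.0246]
ee_rot: [1.811, 2.56, 0.014]
force: [0.1, 0.1, 0.2]
gripper_width: 0.999
t 3.58 tcp [ 0.5432 -0.1855  0.0246] norm shift [ 0.004 -0.005  0.034] tooly deg 19.43 tilt 0.61
turn norm -0.003
j7 0.23 w 0.999 F [0.1  0.08 0.2 ] Mz [ 0.014 -0.073  0.006]
```

```bash
python3 -m jog '[[[0.004,-0.005,0.025,0,-1],[0,0,0,0,1],[0,0,0,0,1],[0,0,0,0,1],[0,0,0,0,1],[0,0,0,0,1]]]' 25; python3 go.py 0.5425 -0.1852 0.1 19.7
```

```text
t: 4.32
tcp_pos: [0.5432, -0.1855, 0.0224]
ee_rot: [1.811, 2.559, 0.015]
force: [0.5, 0.8, 0.3]
gripper_width: 0.654
t 4.33 tcp [ 0.5432 -0.1855  0.0224] norm shift [ 0.004  0.003 -0.647] tooly deg 19.43 tilt 0.68
turn norm -0.003
j7 0.227 w 0.654 F [0.52 0.8  0.29] Mz [-0.044 -0.055 -0.023]
```

```bash
python3 -m jog '[[[0,0,-0.3,0,1],[0,0,-0.45,0,1],[0,0,-0.4,0,1],[0,0,0,0,1]]]'; python3 go.py 0.5673 0.1706 0.16 19.7
```

```text
t: 4.82
tcp_pos: [0.5406, -0.1857, 0.1629]
ee_rot: [1.812, 2.561, 0.013]
force: [0.4, -0.3, -1.0]
gripper_width: 0.655
t 4.83 tcp [ 0.5406 -0.1857  0.1629] norm shift [2.726 1.198 0.04 ] tooly deg 19.45 tilt 0.54
turn norm -0.003
j7 0.327 w 0.655 F [ 0.38 -0.35 -0.98] Mz [-0.033 -0.103 -0.019]
```

```bash
python3 -m jog '[[[0.3,0.15,0,0,1],[0.4,0.17,0,0,1],[0.4,0.17,0,0,1],[0.4,0.17,0,0,1],[0.4,0.17,0,0,1],[0.3,0.15,0,0,1],[0.2,0.1,0,0,1],[0,0,0,0,1]]]'; python3 go.py 0.5673 0.1706 0.10 19.7
```

```text
t: 5.82
tcp_pos: [0.5619, 0.136, 0.1531]
ee_rot: [-1.814, -2.556, 0.002]
force: [0.7, -0.4, -1.2]
gripper_width: 0.655
t 5.83 tcp [0.5619 0.136  0.1531] norm shift [0.255 0.14  0.443] tooly deg 19.27 tilt 0.42
turn norm -0.005
j7 -0.267 w 0.655 F [ 0.74 -0.39 -1.22] Mz [-0.079 -0.039 -0.005]
```

```bash
python3 -m jog '[[[0.25,0.14,0.1,-0.005,1],[0,0,0.2,0,1],[0,0,0,0,1]]]'; python3 go.py 0.5673 0.1706 0.10 19.7; python3 -m jog '[[[0,0,0,0,1]]]' >/dev/null;python3 - <<'E'
from h import *
p,_=grab('side','side2'); print(pix('side',np.array([.5673,.1706,.02])))
cv2.imwrite('pics/c3.png',cv2.resize(p[180:340,210:390],(720,640))[:600])
E
```

```text
t: 6.2
tcp_pos: [0.5664, 0.1653, 0.1129]
ee_rot: [-1.808, -2.559, 0.013]
force: [0.0, -0.8, -1.4]
gripper_width: 0.652
t 6.2 tcp [0.5664 0.1653 0.1129] norm shift [0.039 0.023 0.108] tooly deg 19.52 tilt 0.67
turn norm -0.002
j7 -0.335 w 0.652 F [ 0.05 -0.75 -1.36] Mz [-0.021 -0.116 -0.01 ]
[291.77347187 289.61820312]
```

View pics/c3.png

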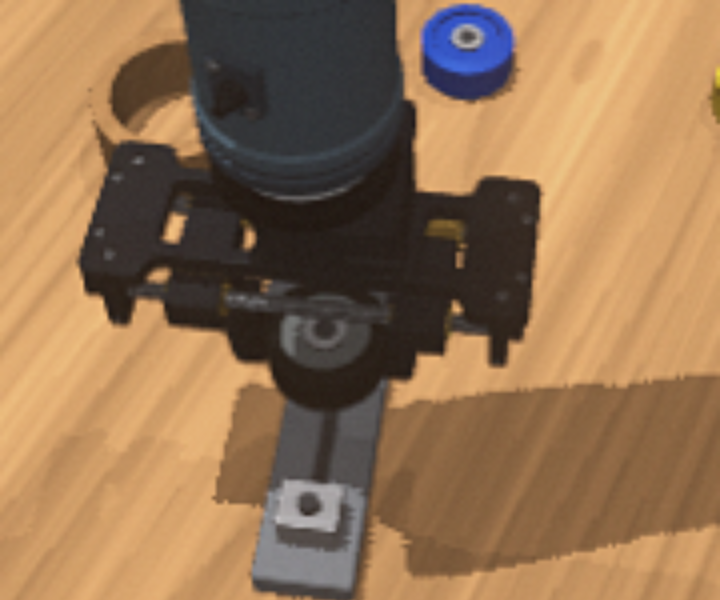

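Held level, above the bed (wheel at (325,340) in the crop, anvil at (310,505)). Next I measure the gap from the first depth picture.

```bash
python3 - <<'E'
from h import *
d=np.load('pics/top0.npy');gy=np.array([-.337,.9415]);o=np.array([.5663,.1734])
L=[]
for v in range(185,255):
    for u in range(180,290):
        P=dep('top',(u,v),d); q=P[:2]-o; L.append((q@[.9415,.337],q@gy,P[2]))
L=np.array(L)*1000
J=L[(L[:,2]>38)&(L[:,2]<46)&(abs(L[:,0])<20)]
for a in(J[(J[:,1]<10)&(J[:,1]>-70)],J[J[:,1]>10]): print(len(a),a[:,0].min().round(1),a[:,0].max().round(1),np.sort(a[:,1])[[0,3,-4,-1]].round(1))
E
python3 go.py 0.5666 0.1725 0.06 19.7
```

```text
t 6.38 tcp [0.5664 0.164  0.113 ] norm shift [0.066 0.03  0.442] tooly deg 19.43 tilt 0.7
turn norm -0.003
j7 -0.335 w 0.65 F [ 0.22 -0.27 -1.93] Mz [-0.056 -0.033  0.016]Traceback (most recent call last):
  File "<stdin>", line 6, in <module>
  File "h.py", line 13, in dep
    o,v,_=ray(n,uv); return o+v*d[int(round(uv[1])),int(round(uv[0]))]
          ~~~^^^^^^
  File "h.py", line 6, in ray
    c=viewer.calibration(n);K=np.array(c['K']);R=np.array(c['R']);t=np.array(c['t']);k=c['k1']
ValueError: time passes only in moves, steps and waits
```

```bash
sed -i 's/^def ray/_c={}\ndef cal(n):\n    if n not in _c: _c[n]=viewer.calibration(n)\n    return _c[n]\ndef ray/; s/c=viewer.calibration(n)/c=cal(n)/; s/_c\[n\]=cal(n)/_c[n]=viewer.calibration(n)/' h.py; sed -n 4,10p h.py; python3 - <<'E'
from h import *
d=np.load('pics/top0.npy');gy=np.array([-.337,.9415]);o=np.array([.5663,.1734])
L=[]
for v in range(185,255):
    for u in range(180,290):
        P=dep('top',(u,v),d); q=P[:2]-o; L.append((q@[.9415,.337],q@gy,P[2]))
L=np.array(L)*1000
J=L[(L[:,2]>38)&(L[:,2]<46)&(abs(L[:,0])<20)]
for a in(J[(J[:,1]<10)&(J[:,1]>-70)],J[J[:,1]>10]): print(len(a),a[:,0].min().round(1),a[:,0].max().round(1),np.sort(a[:,1])[[0,3,-4,-1]].round(1))
E
python3 go.py 0.5666 0.1725 0.06 19.7
```

```text
p,d=viewer.grab_frame(n); cv2.imwrite(f'pics/{tag}.png',p); np.save(f'pics/{tag}.npy',d); return p,d
_c={}
def cal(n):
    if n not in _c: _c[n]=viewer.calibration(n)
    return _c[n]
def ray(n,uv):
    c=cal(n);K=np.array(c['K']);R=np.array(c['R']);t=np.array(c['t']);k=c['k1']
139 -15.0 15.6 [-67.1 -54.9 -35.4 -34.8]
149 -14.6 15.2 [32.1 32.5 55.5 55.7]
t 6.38 tcp [0.5664 0.164  0.113 ] norm shift [0.066 0.03  0.442] tooly deg 19.43 tilt 0.7
turn norm -0.003
j7 -0.335 w 0.65 F [ 0.22 -0.27 -1.93] Mz [-0.056 -0.033  0.016]
```

```bash
python3 -m jog '[[[0.06,0.03,0.2,0,1],[0.01,0,0.14,0,1],[0,0,0,0,1]]]'; python3 go.py 0.5668 0.1720 0.0425 19.7
```

```text
t: 6.75
tcp_pos: [0.5684, 0.1711, 0.0732]
ee_rot: [-1.816, -2.558, 0.012]
force: [-0.1, -0.5, -1.8]
gripper_width: 0.648
t 6.75 tcp [0.5684 0.1711 0.0732] norm shift [ 0.011 -0.008  0.256] tooly deg 19.26 tilt 0.52
turn norm -0.005
j7 -0.375 w 0.648 F [-0.1  -0.49 -1.76] Mz [ 0.042 -0.098  0.019]
```

```bash
python3 -m jog '[[[0.01,-0.008,0.1,-0.004,1],[0,0,0.08,0,1],[0,0,0.03,0,1],[0,0,0,0,1]]]'; python3 go.py 0.5668 0.1720 0.0425 19.7
```

```text
t: 7.25
tcp_pos: [0.5677, 0.1714, 0.0476]
ee_rot: [-1.809, -2.564, 0.01]
force: [0.2, 0.2, -1.7]
gripper_width: 0.649
t 7.25 tcp [0.5677 0.1714 0.0476] norm shift [ 0.007 -0.005  0.043] tooly deg 19.6 tilt 0.42
turn norm -0.001
j7 -0.39 w 0.649 F [ 0.2   0.16 -1.71] Mz [-0.002 -0.081  0.041]
```

```bash
python3 -m jog '[[[0.005,-0.005,0.03,0,1],[0,0,0.01,0,1],[0,0,0,0,1]]]'; python3 go.py 0.5668 0.1720 0.0425 19.7
```

```text
t: 7.62
tcp_pos: [0.5673, 0.172, 0.0431]
ee_rot: [-1.809, -2.564, 0.009]
force: [0.2, -0.5, -1.9]
gripper_width: 0.65
t 7.62 tcp [0.5673 0.172  0.0431] norm shift [ 0.002 -0.004  0.005] tooly deg 19.59 tilt 0.36
turn norm -0.001
j7 -0.395 w 0.65 F [ 0.23 -0.49 -1.87] Mz [-0.048 -0.074  0.017]
```

```bash
python3 -m jog '[[[0,-0.003,0.01,0,1],[0,0,0.01,0,1],[0,0,0,0,1]]]'; python3 go.py 0.5668 0.1720 0.0425 19.7
```

```text
t: 8.0
tcp_pos: [0.5675, 0.1721, 0.0431]
ee_rot: [-1.81, -2.566, 0.008]
force: [0.1, -0.1, -2.6]
gripper_width: 0.648
t 8.0 tcp [0.5675 0.1721 0.0431] norm shift [ 0.001 -0.006  0.005] tooly deg 19.59 tilt 0.31
turn norm -0.001
j7 -0.396 w 0.648 F [ 0.11 -0.11 -2.63] Mz [ 0.002 -0.136  0.037]
```

```bash
python3 -m jog '[[[0,-0.003,0.025,0,1],[0,0,0.015,0,1]]]'; python3 go.py 0.5668 0.1720 0.0425 19.7
```

```text
t: 8.25
tcp_pos: [0.5675, 0.1721, 0.0418]
ee_rot: [1.811, 2.567, -0.01]
force: [-7.4, -2.7, 22.7]
gripper_width: 0.651
t 8.25 tcp [0.5675 0.1721 0.0418] norm shift [ 0.001 -0.006 -0.006] tooly deg 19.6 tilt 0.35
turn norm -0.001
j7 -0.399 w 0.651 F [-7.37 -2.65 22.73] Mz [-0.777  1.634  0.093]
```

Touched down. Opening.

```bash
python3 -m jog '[[[0,0,-0.01,0,-1],[0,0,0,0,-1],[0,0,0,0,-1],[0,0,0,0,-1]]]'; python3 go.py 0.5675 0.1720 0.16 19.7
```

```text
t: 8.75
tcp_pos: [0.5681, 0.1724, 0.0432]
ee_rot: [1.811, 2.566, -0.008]
force: [-0.6, 0.4, -0.0]
gripper_width: 1.0
t 8.75 tcp [0.5681 0.1724 0.0432] norm shift [-0.005 -0.009 -0.973] tooly deg 19.6 tilt 0.28
turn norm -0.001
j7 -0.398 w 1.0 F [-0.58  0.38 -0.03] Mz [-0.043 -0.112 -0.006]
```

```bash
python3 -m jog '[[[0,0,-0.3,0,-1],[0,0,-0.4,0,-1],[0,0,-0.4,0,-1],[0,0,0,0,-1]]]'; python3 go.py 0.600 0.0793 0.16
```

```text
t: 9.25
tcp_pos: [0.5679, 0.1729, 0.1774]
ee_rot: [-1.81, -2.566, 0.011]
force: [1.0, -0.8, -0.8]
gripper_width: 0.996
t 9.25 tcp [0.5679 0.1729 0.1774] norm shift [-0.824 -0.009  0.148] tooly deg 19.61 tilt 0.39
j7 -0.309 w 0.996 F [ 0.98 -0.76 -0.79] Mz [ 0.002 -0.129  0.02 ]
```

```bash
python3 -m jog '[[[-0.3,0,0,-0.11,-1],[-0.3,-0.06,0.05,-0.115,-1],[-0.2,-0.06,0,-0.115,-1],[0,0,0,-0.115,-1],[0,0,0,-0.115,-1],[0,0,0,-0.115,-1],[0,0,0,-0.115,-1]]]'; python3 -m jog '[[[0,0,0,-0.115,-1],[0,0,0,-0.115,-1],[0,0,0,-0.115,-1],[0,0,0,-0.115,-1],[0,0,0,-0.115,-1],[0,0,0,-0.115,-1],[0,0,0,0,-1]]]';  python3 go.py 0.600 0.0793 0.11; python3 - <<'E'
from h import *
p,_=grab('side','side3');q,_=grab('top','top3')
cv2.imwrite('pics/c4.png',np.hstack([cv2.resize(p[200:340,230:350],(480,560)),cv2.resize(q[180:260,170:230],(320,427))[:,:] if 0 else cv2.resize(q[180:280,175:230],(308,560))]))
E
```

```text
t: 10.12
tcp_pos: [0.5987, 0.0769, 0.1631]
ee_rot: [0.103, -3.125, 0.009]
force: [0.3, -0.1, -0.2]
gripper_width: 0.999
t: 11.0
tcp_pos: [0.5937, 0.0756, 0.1529]
ee_rot: [1.741, -2.582, -0.018]
force: [0.8, 0.6, 0.5]
gripper_width: 0.998
t 11.0 tcp [0.5937 0.0756 0.1529] norm shift [-0.054 -0.046  0.356] tooly deg 157.95 tilt 1.69
j7 1.972 w 0.998 F [0.81 0.57 0.51] Mz [ 0.114 -0.073 -0.001]
```

View pics/c4.png

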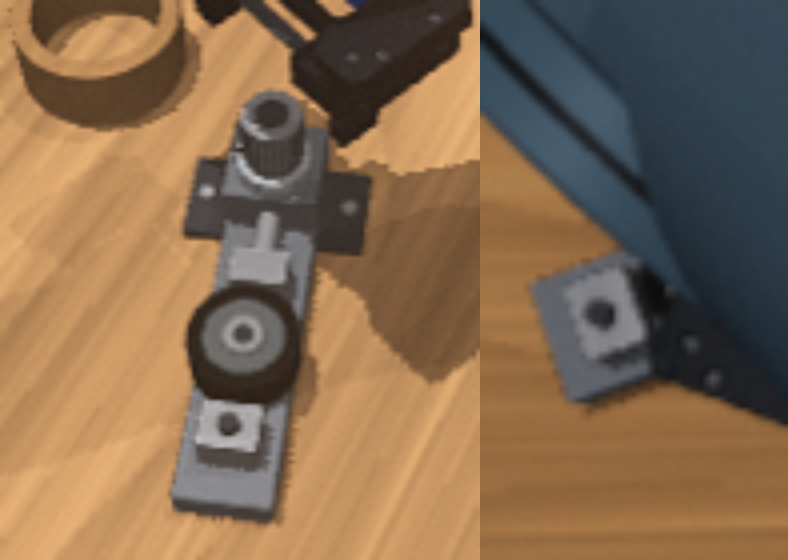

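The wheel lies flat between driven jaw and anvil (hub at crop (243,332)). The knob is clear at (270,140).

```bash
python3 - <<'E'
from h import *
q=(plane('side',(230+243/4,200+332/4),.048)[:2]-[.5663,.1734]);print('wheel gauge xy',q@[.9415,.337],q@[-.337,.9415])
E
python3 -m jog '[[[-0.05,-0.045,0.15,0,-1],[0,0,0.05,0,-1],[0,0,0,0,-1]]]'; python3 go.py 0.600 0.0793 0.084
```

```text
wheel gauge xy 0.000799701465120378 -0.003164049504989673
t: 11.48
tcp_pos: [0.6006, 0.0793, 0.1266]
ee_rot: [1.732, -2.587, -0.016]
force: [-0.4, -0.0, -0.3]
gripper_width: 1.0
t 11.47 tcp [0.6006 0.0793 0.1266] norm shift [-0.004 -0.004  0.355] tooly deg 157.59 tilt 1.71
j7 1.948 w 1.0 F [-0.45 -0.02 -0.3 ] Mz [ 0.144 -0.156 -0.029]
```

```bash
python3 -m jog '[[[-0.003,-0.003,0.18,0,-1],[0,0,0.12,0,-1],[0,0,0.03,0,-1],[0,0,0,0,-1]]]'; python3 go.py 0.600 0.0793 0.084
```

```text
t: 11.98
tcp_pos: [0.5995, 0.0791, 0.0837]
ee_rot: [1.731, -2.587, -0.017]
force: [0.3, 0.2, 0.3]
gripper_width: 0.998
t 11.97 tcp [0.5995 0.0791 0.0837] norm shift [-0.003 -0.003 -0.003] tooly deg 157.56 tilt 1.76
j7 1.914 w 0.998 F [0.32 0.18 0.3 ] Mz [ 0.138 -0.094  0.007]
```

```bash
python3 -m jog '[[[0,0,0,0,1],[0,0,0,0,1],[0,0,0,0,1],[0,0,0,0,1],[0,0,0,0,1],[0,0,0,0,1]]]' 30; python3 go.py 0.600 0.0793 0.084;  python3 -m jog '[[[0,0,0,0.05,1],[0,0,0,0.05,1],[0,0,0,0.05,1],[0,0,0,0.05,1]]]'; python3 go.py 0.600 0.0793 0.084
```

```text
t: 12.72
tcp_pos: [0.6005, 0.0792, 0.0852]
ee_rot: [1.732, -2.589, -0.015]
force: [-0.2, 0.0, -1.0]
gripper_width: 0.352
t 12.72 tcp [0.6005 0.0792 0.0852] norm shift [0.001 0.004 0.01 ] tooly deg 157.55 tilt 1.61
j7 1.915 w 0.352 F [-0.21  0.04 -0.99] Mz [ 0.226 -0.082  0.02 ]
t: 13.22
tcp_pos: [0.6006, 0.0792, 0.0852]
ee_rot: [1.293, -2.833, -0.008]
force: [0.1, 0.5, -0.5]
gripper_width: 0.351
t 13.22 tcp [0.6006 0.0792 0.0852] norm shift [0.003 0.004 0.01 ] tooly deg 139.04 tilt 1.59
j7 1.625 w 0.351 F [ 0.07  0.52 -0.53] Mz [ 0.129 -0.171  0.072]
```

```bash
python3 -m jog '[[[0,0,0,0.08,1],[0,0,0,0.08,1],[0,0,0,0.08,1],[0,0,0,0.08,1],[0,0,0,0.08,1],[0,0,0,0.08,1],[0,0,0,0.08,1],[0,0,0,0.08,1]]]'; python3 go.py 0.600 0.0793 0.084;  python3 -m jog '[[[0,0,0,0.05,1]]]'; python3 go.py 0.600 0.0793 0.084
```

```text
t: 14.22
tcp_pos: [0.601, 0.0791, 0.0851]
ee_rot: [-0.283, -3.103, 0.012]
force: [-0.5, -1.2, -0.5]
gripper_width: 0.355
t 14.22 tcp [0.601  0.0791 0.0851] norm shift [0.008 0.    0.01 ] tooly deg 79.59 tilt 1.53
j7 0.716 w 0.355 F [-0.45 -1.16 -0.5 ] Mz [ 0.364 -0.246  0.083]
t: 14.35
tcp_pos: [0.601, 0.0791, 0.0851]
ee_rot: [-0.41, -3.09, 0.014]
force: [-0.6, -1.4, -0.5]
gripper_width: 0.353
t 14.35 tcp [0.601  0.0791 0.0851] norm shift [ 0.008 -0.     0.009] tooly deg 74.91 tilt 1.51
j7 0.646 w 0.353 F [-0.6  -1.44 -0.49] Mz [ 0.354 -0.213  0.1  ]
```

```bash
python3 -m jog '[[[0,0,0,0.05,1],[0,0,0,0.05,1]]]' >/dev/null; python3 go.py 0.6 0.079 0.085|tail -1; python3 -m jog '[[[0,0,0,0.05,1],[0,0,0,0.05,1]]]' >/dev/null; python3 go.py 0.6 0.079 0.085;  python3 -m jog '[[[0,0,0,0.05,1]]]'>/dev/null; python3 go.py 0.600 0.0793 0.084; python3 - <<'E'
from h import *
p,_=grab('side','side4')
cv2.imwrite('pics/c5.png',cv2.resize(p[200:340,230:350],(514,600),interpolation=cv2.INTER_CUBIC))
E
```

```text
j7 0.507 w 0.357 F [-0.53 -0.86  0.26] Mz [ 0.309 -0.312  0.105]
t 14.85 tcp [0.6011 0.0788 0.085 ] norm shift [ 0.008 -0.004  0.   ] tooly deg 56.32 tilt 1.47
j7 0.369 w 0.352 F [ 0.02 -0.84  0.01] Mz [ 0.209 -0.394  0.108]
t 14.97 tcp [0.6011 0.0788 0.085 ] norm shift [ 0.009 -0.002  0.008] tooly deg 51.68 tilt 1.46
j7 0.3 w 0.355 F [-0.39 -1.64  0.81] Mz [ 0.229 -0.379  0.094]
```

View pics/c5.png

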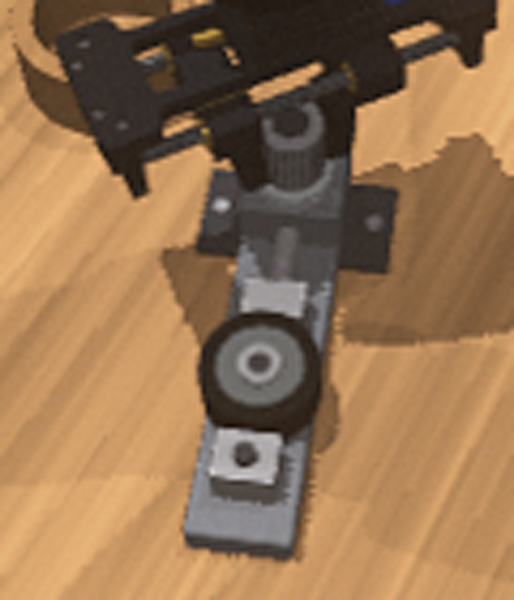

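The jaw is near the wheel, which hasn't moved or tilted (hub (260,363)). Mz 0.10 still means free running. Continuing in 4.5° steps, each guarded by Mz.

```bash
cat > chk.py <<'E'
from h import *
from scipy.spatial.transform import Rotation as Ro
s=sense();M=Ro.from_rotvec(s['ee_rot']).as_matrix()
print(round(s['t'],2),'tooly',np.degrees(np.arctan2(M[1,1],M[0,1])).round(2),'F',s['force'].round(1),'Mz',round(s['moment'][2],3),'w',round(s['gripper_width'],3))
raise SystemExit(int(s['moment'][2]>.155))
E
python3 -m jog '[[[0,0,0,0.05,1]]]'>/dev/null; python3 chk.py && python3 -m jog '[[[0,0,0,0.05,1]]]'>/dev/null && python3 chk.py && python3 -m jog '[[[0,0,0,0.05,1]]]'>/dev/null && python3 chk.py && python3 -m jog '[[[0,0,0,0.05,1]]]'>/dev/null && python3 chk.py
```

```text
15.15 tooly 46.97 F [-1.6 -0.7  0.2] Mz 0.073 w 0.354
15.28 tooly 42.41 F [-0.1 -1.2  0.2] Mz 0.079 w 0.358
15.4 tooly 37.84 F [-1.  -1.1  0.3] Mz 0.125 w 0.359
15.53 tooly 33.29 F [-1.  -1.7 -0. ] Mz 0.096 w 0.356
```

```bash

python3 -m jog '[[[0,0,0,0.05,1]]]'>/dev/null; python3 chk.py && python3 -m jog '[[[0,0,0,0.05,1]]]'>/dev/null && python3 chk.py && python3 -m jog '[[[0,0,0,0.05,1]]]'>/dev/null && python3 chk.py && python3 -m jog '[[[0,0,0,0.05,1]]]'>/dev/null && python3 chk.py && python3 -m jog '[[[0,0,0,0.05,1]]]'>/dev/null && python3 chk.py
```

```text
15.65 tooly 28.73 F [ 0.2 -1.3  0.3] Mz 0.152 w 0.351
15.78 tooly 24.17 F [-1.7 -1.4 -0.3] Mz 0.089 w 0.355
15.9 tooly 19.62 F [-0.9 -1.9 -2.5] Mz 0.098 w 0.353
16.02 tooly 15.08 F [-0.9 -0.4 -1. ] Mz 0.178 w 0.357
```

```bash

python3 -m jog '[[[0,0,0,0.04,1]]]'>/dev/null; python3 chk.py ; python3 -m jog '[[[0,0,0,0.04,1]]]'>/dev/null ; python3 chk.py
```

```text
16.15 tooly 11.47 F [-1.  -1.5  0.5] Mz 0.227 w 0.353
16.27 tooly 7.87 F [ 0.3 -0.7  0.4] Mz 0.158 w 0.358
```

```bash

python3 -m jog '[[[0,0,0,0.04,1]]]'>/dev/null; python3 chk.py ; python3 -m jog '[[[0,0,0,0.03,1]]]'>/dev/null ; python3 chk.py
```

```text
16.4 tooly 4.28 F [-1.7 -1.2  0.3] Mz 0.267 w 0.355
16.52 tooly 1.61 F [-1.5 -0.6  0.6] Mz 0.237 w 0.361
```

```bash

python3 -m jog '[[[0,0,0,0.025,1]]]'>/dev/null; python3 chk.py ; python3 - <<'E'
from h import *
p,_=grab('side','side5');q,_=grab('top','top5')
cv2.imwrite('pics/c6.png',np.hstack([cv2.resize(p[200:340,230:350],(480,560),interpolation=cv2.INTER_CUBIC),cv2.resize(p[220:255,277:317],(320,280),interpolation=cv2.INTER_CUBIC).repeat(2,0)]))
E
```

```text
16.65 tooly -0.64 F [-0.8 -2.4 -0.6] Mz 0.253 w 0.356
```

View pics/c6.png

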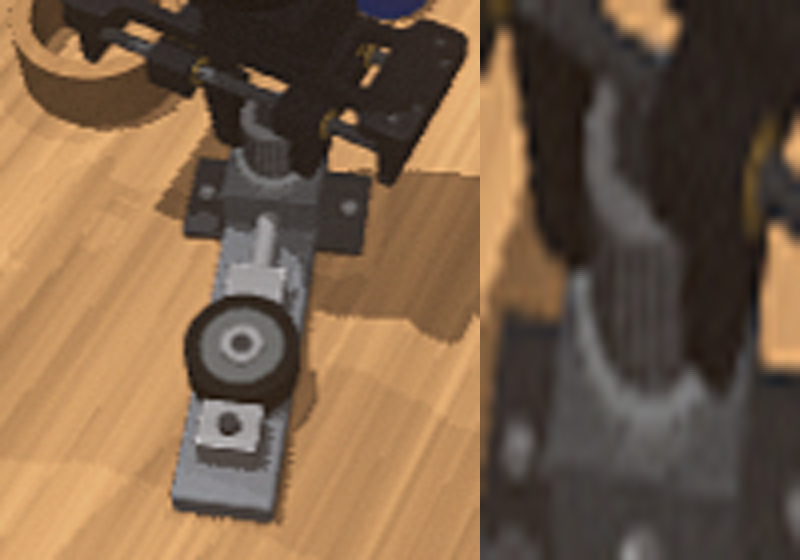

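Wheel seated against the anvil, flat. The witness marks are hidden by the finger. The last three Mz readings average 0.252, above the 0.22 slip torque; the angle fit suggests about 0.15 rad of slip. One last small step for certainty, then release.

```bash

python3 -m jog '[[[0,0,0,0.03,1]]]'>/dev/null; python3 chk.py ; python3 -m jog '[[[0,0,0,0,1]]]'>/dev/null; python3 chk.py;python3 -m jog '[[[0,0,0,0,1]]]'>/dev/null; python3 chk.py
```

```text
16.88 tooly -3.3 F [-0.1 -1.   0.6] Mz 0.192 w 0.355
17.0 tooly -3.24 F [-1.4 -0.7  0.7] Mz 0.044 w 0.35
17.12 tooly -3.17 F [-0.8 -0.9  0.1] Mz 0.077 w 0.353
```

```bash

python3 -m jog '[[[0,0,0,0,-1],[0,0,0,0,-1],[0,0,0,0,-1],[0,0,0,0,-1],[0,0,-0.3,0,-1],[0,0,-0.4,0,-1],[0,0,-0.4,0,-1],[0,0,-0.3,0,-1]]]'; python3 - <<'E'
from h import *
p,_=grab('side','side6');q,_=grab('top','top6')
cv2.imwrite('pics/c7.png',np.hstack([cv2.resize(p[200:340,230:350],(300,350),interpolation=cv2.INTER_CUBIC),cv2.resize(p[222:257,275:320],(450,350),interpolation=cv2.INTER_CUBIC)]))
E
```

```text
t: 18.12
tcp_pos: [0.6027, 0.0795, 0.2543]
ee_rot: [-2.268, -2.149, 0.041]
force: [-0.4, 0.2, -0.6]
gripper_width: 0.999
```

View pics/c7.png

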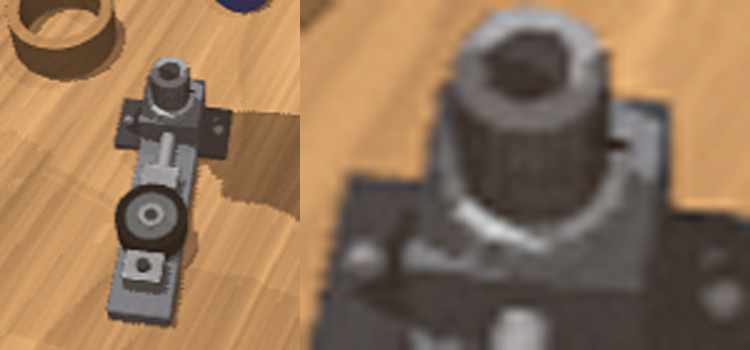

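The crop shows the released knob, the wheel between the jaws, and a dark mark near (615,145) on the -x side of the flange. Next I unwrap the flange area around the axis to measure the marks.

```bash
python3 - <<'E'
from h import *
ax=np.array([.5998,.0792]);out=[]
def unwrap(f,n,z,lo,hi):
    g=cv2.cvtColor(cv2.imread(f),cv2.COLOR_BGR2GRAY); R=np.arange(12,34,1.)/1000;A=np.arange(lo,hi,3)
    mp=np.array([[pix(n,np.r_[ax+r*np.array([np.cos(np.radians(19.7+a)),np.sin(np.radians(19.7+a))]),z]) for a in A] for r in R]).astype(np.float32)
    return cv2.remap(g,mp[...,0],mp[...,1],cv2.INTER_LINEAR),A
for f,n,lo,hi in(('side0','side',-60,60),('top0','top',-60,60),('side6','side',120,240)):
    for z in(.053,.060):
        im,A=unwrap(f'pics/{f}.png',n,z,lo,hi); print(f,z)
        for ri in(6,8,10,13): print('  r',12+ri,im[ri].tolist())
        out.append(cv2.resize(im,(390,130),interpolation=cv2.INTER_NEAREST))
a=cv2.resize(cv2.imread('pics/side6.png')[226:252,280:312],(384,312),interpolation=cv2.INTER_NEAREST)
b=cv2.resize(cv2.imread('pics/side0.png')[226:252,280:312],(384,312),interpolation=cv2.INTER_NEAREST)
cv2.imwrite('pics/c8.png',np.vstack([np.hstack([a,b])]))
E
```

```text
side0 0.053
  r 18 [68, 60, 59, 59, 58, 60, 61, 61, 57, 55, 54, 52, 52, 53, 58, 73, 91, 116, 140, 158, 162, 163, 161, 155, 150, 142, 131, 123, 114, 102, 90, 87, 83, 82, 85, 84, 80, 82, 83, 82]
  r 20 [131, 111, 89, 71, 61, 61, 57, 53, 50, 48, 46, 45, 48, 62, 86, 109, 126, 140, 147, 151, 147, 143, 135, 121, 108, 107, 107, 104, 98, 91, 91, 89, 87, 90, 90, 91, 94, 97, 96, 95]
  r 22 [147, 133, 112, 78, 57, 53, 48, 47, 46, 48, 66, 64, 44, 59, 90, 120, 128, 125, 114, 107, 105, 111, 116, 111, 107, 108, 108, 107, 104, 104, 106, 110, 107, 106, 108, 109, 111, 107, 105, 106]
  r 25 [153, 151, 145, 119, 82, 58, 45, 55, 75, 98, 122, 145, 120, 93, 96, 107, 113, 107, 103, 102, 97, 98, 99, 103, 105, 103, 103, 108, 110, 111, 111, 112, 113, 112, 114, 111, 105, 97, 81, 68]
side0 0.06
  r 18 [152, 151, 146, 135, 116, 87, 62, 56, 53, 49, 48, 47, 45, 42, 47, 45, 43, 58, 77, 96, 114, 132, 147, 161, 173, 171, 168, 161, 156, 155, 154, 149, 149, 141, 131, 127, 128, 127, 128, 131]
  r 20 [150, 152, 153, 150, 138, 112, 80, 58, 48, 47, 47, 56, 70, 88, 98, 77, 52, 63, 91, 118, 129, 138, 140, 137, 136, 137, 138, 
[... 2733 characters left out ...]
, 87, 87, 92, 95, 95, 95, 94, 91, 93, 101, 108, 109, 106, 104, 102, 101, 102, 104, 107, 110, 113, 115, 115, 115, 115, 94, 68, 37, 50, 62, 65, 54, 53, 52, 52]
  r 20 [94, 92, 90, 89, 86, 82, 82, 83, 85, 86, 86, 86, 84, 82, 84, 88, 90, 89, 87, 86, 84, 81, 85, 87, 97, 113, 127, 123, 120, 111, 90, 63, 76, 101, 121, 117, 98, 79, 58, 56]
  r 22 [88, 87, 86, 85, 84, 82, 81, 83, 84, 85, 86, 86, 86, 86, 85, 85, 85, 85, 85, 86, 86, 86, 98, 112, 121, 130, 135, 133, 130, 125, 120, 116, 123, 139, 140, 134, 126, 118, 96, 74]
  r 25 [86, 86, 86, 85, 84, 86, 86, 87, 88, 87, 88, 88, 87, 86, 85, 80, 76, 72, 70, 72, 73, 73, 80, 90, 100, 109, 120, 130, 132, 133, 135, 135, 135, 136, 135, 135, 135, 128, 118, 116]
```

View pics/c8.png

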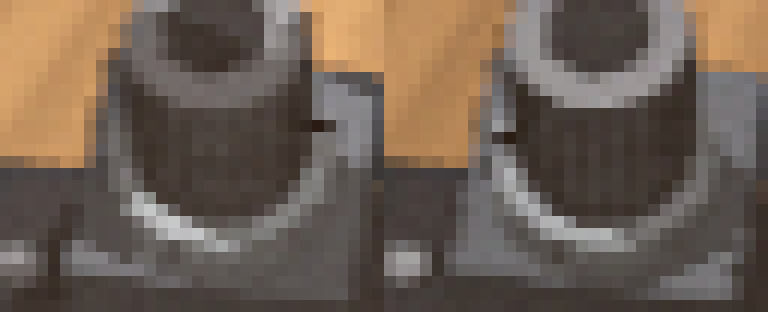

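The knob mark went from the +x to the -x side (about 156° between pictures, biased by its height, against 161° turned). The collar mark can't be resolved at 2 mm per pixel. Torque (0.24–0.25 while turning, 0.04–0.08 against closing at rest) says clamped with the clutch just slipping. Now a final wheel and bystander check.

```bash
python3 - <<'E'
from h import *
d0=np.load('pics/side0.npy');d=np.load('pics/side6.npy');o=np.array([.5663,.1734])
P=np.array([dep('side',(u,v),d) for v in range(262,310) for u in range(268,312) if d[v,u]>0]);q=P[:,:2]-o
G=np.c_[q@[.9415,.337],q@[-.337,.9415],P[:,2]]*1000
W=G[(G[:,2]>45)&(G[:,2]<53)&(abs(G[:,1])<35)]
(c,r)=cv2.minEnclosingCircle(W[:,:2].astype(np.float32)); A=np.c_[W[:,:2],np.ones(len(W))]; n=np.linalg.lstsq(A,W[:,2],rcond=None)[0]
print('wheel top z',np.median(W[:,2]).round(1),'centre',c,'r',r,'slope',n[:2].round(3),len(W))
for a,b,e,f,nm in((280,140,320,175,'big'),(230,185,280,235,'tape')): print(nm,np.median(abs(d[b:f,a:e]-d0[b:f,a:e])), (abs(d[b:f,a:e]-d0[b:f,a:e])>.01).mean())
s=sense();print(s['t'],s['tcp_pos'],s['force'].round(1)); ticket.finish_job()
E
```

```text
wheel top z 47.5 centre (-0.15783967077732086, -2.009615421295166) r 33.07953643798828 slope [0.006 0.022] 560
big 0.4447163 0.6492857142857142
tape 0.0015188456 0.01
18.225 [0.6048619  0.08014359 0.2568071 ] [0.5 0.9 0.3]
the job is handed in; nothing more can be done
```

The small wheel is clamped flat on the bed between the jaws, and I handed the job in at about 18 s. That it is clamped, and that the clutch had slipped, rests on torque readings, because the witness marks could not confirm it.

I laid the wheel down, let go of it, and turned the thumbscrew about 161° clockwise with the screw only. I then released the knob and retreated to 0.25 m.

**What agrees:**
- **Wheel pose:** its top is at 47.5 mm (48 expected) and its slope is about 0.02 rad. It is centred within 1 mm across the jaws and sits against the anvil.
- **Torque:** it averaged 0.10 N m while the jaw ran free. It read 0.24–0.27 over three steps near the end, above the 0.22 slip point, and then 0.19 on the last step. At rest it was 0.04–0.08 against closing. I estimate 0.1–0.3 rad of slip.
- **Tape roll:** it has not moved.

**What failed or is uncertain:**
- **Witness marks:** the collar mark could not be made out at about 2 mm per pixel, so I did not see the slip itself.
- **Reading noise:** each torque reading is only good to about 0.03 N m. The last step's 0.19 fell below the slip point.
- **Circle fit:** the fitted wheel radius came out at 33 mm instead of 29, possibly because pixels from the jaws were included.
- **Big wheel:** the arm blocked the last view of it, so I could not check its position. The robot never went near it at its height.

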